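# Seat the keyed arbor in the welding turntable

### The arm

A 6-joint arm with a two-finger parallel gripper is mounted at the origin on the work surface. World frame = base frame: x ahead of the robot, y to its left, z up, the work surface at z = 0. Lengths are in m, angles in rad, forces in N, time in s.
With the tool pointing down it reaches from about 0.35 to 0.775 m from the base axis. Payload 5.5 kg.
Tool frame: the origin (TCP) lies midway between the tips of the shut fingers; the grasp point (between the pads) lies grip_point_offset behind it (grip_point_offset is the distance from the TCP to the grasp point, in m); z points along the fingers, y is the direction in which the jaws open and shut (so a half turn about z gives the same grasp; the last joint's range is limited). The gripper opens to 85 mm and grips with 20 to 120 N. Pads are 22 mm wide; open, the fingers measure 114 mm over their backs; the gripper's body (76 mm by 85 mm) begins 54 mm behind the grasp point. The pads swing forward as they close: fully open they stand 13 mm farther back than shut.
Start: joints at [1.073, 0.313, 0.046, 1.304, 0, 1.431], TCP at [0.201, 0.539, 0.231] pointing down, gripper open.
Joint ranges: [-2.76, 2.76], [-0.86, 1.69], [-1.03, 1.26], [-2.2, 2.34], [-1.47, 1.5], [-3.14, 3.14]. Speed limits (rad/s): [2.57, 2.57, 3.14, 3.14, 3.14, 3.14].

### API

Orientations are given as a unit quaternion [w, x, y, z].
In Python, from workcell import * gives the robot as it stands.
- The arm moves only by the tool send_rows, never from a script. Its argument "series" is one flat list of numbers, 7 for each row, row after row: the shift along the tool's x, y, z in cm, then the turn, a rotation vector about the tool's x, y, z in degrees, then the opening, from 0 (shut) to 1 (fully open). A call has 1 to 10 rows; each row is the pose to reach, as a shift and turn from the pose commanded when the call began, along the tool's axes at that moment; what a row does not reach only later rows make up. A row lasts 1/12 s, in which the tool goes at most 41.7 mm and 7.16 degrees, less where a joint would pass 70% of its speed; a pose out of reach is approached as far as the arm can. A call with a gripper value outside its range is refused whole. The fingers move at their own pace and stop on an object; "newtons" is the grip in N (left out, the last holds). Time passes only in rows, so rows that repeat a pose let the fingers close. It gives the time, the measured TCP pose, the force and the opening at its end, in the units of the state.
- get_state(): the state, without advancing time (a new reading comes with each control period).
- read_camera(name): name is "side" or "top"; returns the picture (400x640x3 uint8, blue, green, red); there is no depth.
- camera_info(name): a dict with "K" (3x3 intrinsics, pixels), "xyz" and "attitude" of the camera in the world. Camera axes: x right, y down, z forward; pixel columns grow to the right and rows downward; lengths in m; the calibration is good to about 2 mm. A picture is of the moment at which its call begins. camera_info takes no time and is no camera call.
- hand_in(): hands the job in, once; it reports no verdict.
Trained networks look in the newest picture that a camera, given by its name, has taken for a name from the list of things; names that differ only in an ending like _2 or _b are one class to them, and where a whole thing is asked for, a point or a joint stands for the part that bears it (a point fixed in the world has none). Each returns a list of dicts, best first, with "p" (0 to 1); they miss things now and then, are a little off and sometimes report something else, mostly with a low value. They report only what shows in the picture. A call takes as long as a camera call. They do not tell look-alikes from the thing itself.
- silhouettes(camera, label): "pixels" (400x640 bool, what is visible of it) and "box" ([left, top, width, height] in pixels, round what is visible of it).
The state is a dict: "clock": time; "joint_pos": joint angles; "qvel": joint speeds; "tau": joint torques, N m; "tcp_pos": TCP position; "orientation": TCP orientation; "wrist_force": force on the tool from outside, world axes, zero at the start; "ft_torque": the same for the moment, N m; "finger_gap": finger opening in m.
Only numpy, scipy, OpenCV 4.12 (cv2) and the standard library are available. Lean on these libraries where they do the work, as an engineer would, in place of code of your own. Each camera call takes 0.05 s, during which the arm holds its last target. There are 200 camera calls.

### The job

On the bench turntable, slide the guard plate off the hub, all the way to its end stop. Then take the keyed arbor that carries the square tube from the wooden rack, put its shaft into the hub, turn it until its key slips into the keyway, and push on against the ejector spring until its collar sits fully home on the hub face. Finish while still gripping the arbor and holding it pressed home, since the spring lifts it as soon as you let go; leave the other arbor and everything else on the table where they are.

Things in the scene. Friction and masses are not known exactly. Their poses are not given: they have to be found in the camera images.
- fixture: Bench turntable, fixed: grey housing 130 mm (x) by 205 mm (y), top 85 mm above the table, blue motor at its +x side. Origin on the table under the hub axis; the housing spans y = -65 to +140 mm. Two guard rails 10 mm wide, top at 106 mm, stand on it at x = -38 and +38 mm, from y = +38 to +138 mm. Its yaw differs from the hub's.
- guard (a joint): Travel of the guard plate along the fixture's +y axis, in m: 0 = covering the hub's bore, 0.080 = at its end stop, bore fully open. Resists with about 2 N of friction and stays where it is left.
- guard_grip (a point): Centre of the top of the guard's black grip, 140 mm above the table: an upright block 20 mm along the fixture's x, 30 mm along its y, 34 mm high, standing on the 4 mm thick aluminium guard plate (top at 106 mm, 64 by 84 mm). Axes as the fixture's. With the guard closed the grip stands 30 mm to the +y side of the hub axis, with it open 110 mm.
- hub_face (a point): Centre of the hub's top face, 100 mm above the table; z up along the bore, +x points along the keyway. The steel hub (66 mm across, fixed, does not turn) has a 26 mm bore, 65 mm deep, and one keyway 8 mm wide, open at the top, running from the bore out to the rim along this +x. The guard plate covers it from above at the start.
- ejector (a joint): Brass spring plunger in the bore, on its axis: travel downwards in m. At 0 its top lies 28 mm below the hub face; pushing takes 6 N at 0, rising to 13 N at 0.012, where an arbor is fully home.
- arbor: The arbor to use: steel, 0.25 to 0.46 kg, upright in the rack. Origin at the centre of the shaft's lower end, z up, +x towards the key. Shaft 24 mm diameter, 40 mm long, its lowest 5 mm tapered to 18 mm. Key 6 mm wide along +x, to 17 mm from the axis, from z = 12 mm up to the collar. Collar 52 mm diameter, z = 40 to 48 mm. Above it a square tube to grip (see arbor_tube).
- arbor_shoulder (a point): On the arbor's axis, at the collar's underside (z = 40 mm in the arbor); axes as arbor. Fully home it meets hub_face. Unaligned, the key lands on the hub face with 28 mm still to go; it drops within about 0.1 rad of the keyway (1 mm play all round). An 8 mm wide lug on the collar, right above the key, reaches 35 mm from the axis and shows the key's direction from above.
- arbor_tube (a point): Centre of the square tube's top end, 108 mm above the shaft's lower end; axes as arbor. The tube is dark steel, 30 by 30 mm outside, open on top, 60 mm tall down to the collar, its sides parallel to the arbor's x and y.
- rack: Wooden block 190 mm (x) by 70 mm (y), 60 mm high, fixed; origin at the centre of its underside. Two plain 37 mm through holes at x = -55 and +55 mm, in each an arbor hangs by its collar on the top face with its shaft down; which is in which hole varies.
- arbor_round: The other arbor: same shaft, key and collar, but a round pipe, 34 mm diameter and 60 mm tall, on top. Stays in the rack.
- magnet: Grey triangular welding magnet, 85 by 50 mm, 16 mm thick, lying beside the fixture. Origin at its underside.
- brush: Brush 200 mm long lying along its x beside the rack.
- can: White can, 60 mm diameter, 150 mm tall, origin at the centre of its underside.
- hammer: Hammer 240 mm long lying along its x, to the left of the fixture.
- clamp: Small dark steel C-clamp lying flat, about 60 by 90 mm, 12 mm thick.
- coupon: Flat steel plate 50 by 110 mm, 8 mm thick, lying on the table.
Things that resemble listed ones, but are neither listed nor needed, are in the scene too. Leave any turquoise look-alike of the arbor alone.

How it is judged:
By the outcome, as a careful person would: the job done as asked, in the order asked, and still so for the second after the job is handed in, while the arm keeps its last pose, push and grip.
It also fails if it takes over 61 s, if anything falls off the work surface, if the arm or the gripper's body presses on something with over 40 N, if the wrist force passes 120 N, or if a joint passes its speed limit or range.

## Working session

There is one attempt and no reset: what is moved stays moved. The work goes in short steps, Python scripts to look and compute and a tool call to move; the robot and the scene stay as the last step left them, time stands still between calls to the robot, and variables do not carry over. Pictures are saved under pics/ and viewed, about 8 in all and at most 12, crops included, and the job is handed in when it is done.

Besides the shell and the picture viewer there is one more tool, called after "Call:" as name(argument=value, ...), one argument or row to a line, values as JSON. send_rows: Moves the arm, as the interface text tells. Its arguments: {"type":"object","properties":{"series":{"type":"array"},"newtons":{"type":"number"}},"required":["series"]}

```bash
mkdir -p pics; ls
python3 - <<'E'
from workcell import *
import cv2,numpy as np
s=get_state(); print({k:np.round(v,3) if not isinstance(v,dict) else v for k,v in s.items()})
for c in("side","top"):
    i=camera_info(c); print(c,i)
    cv2.imwrite(f"pics/{c}0.png",read_camera(c))
    for l in("guard_grip","arbor","arbor_round","rack","fixture"):
        print(l,[(round(d["p"],2),d["box"]) for d in silhouettes(c,l)][:4])
print(s.keys(), [n for n in dir() if 'offset' in n], globals().get('grip_point_offset'))
E
```

```text
pics
{'clock': np.float64(0.0), 'joint_pos': array([1.073, 0.314, 0.045, 1.304, 0.   , 1.431]), 'qvel': array([ 0.   ,  0.   ,  0.   , -0.   ,  0.   ,  0.001]), 'tau': array([-0.0000e+00, -4.8063e+01,  2.9853e+01,  1.9000e-02, -0.0000e+00,
        0.0000e+00]), 'tcp_pos': array([0.201, 0.538, 0.23 ]), 'orientation': array([-0.   ,  0.178,  0.984, -0.001]), 'wrist_force': array([1.046, 1.201, 0.005]), 'ft_torque': array([-0.011, -0.02 , -0.004]), 'finger_gap': np.float64(0.085)}
side {'K': array([[460.48426168,   0.        , 317.28409942],
       [  0.        , 460.48426168, 193.15556332],
       [  0.        ,   0.        ,   1.        ]]), 'xyz': array([ 3.68422831e-04, -6.22752917e-01,  1.03196612e+00]), 'attitude': array([-0.34281773,  0.87969013, -0.30347411,  0.12854859])}
guard_grip [(0.97, [284.2, 147.2, 31.0, 23.4]), (0.7, [244.6, 179.1, 36.3, 33.2])]
arbor [(0.94, [359.2, 293.5, 24.0, 36.8]), (0.8, [300.9, 296.0, 20.2, 35.2]), (0.6, [331.3, 258.2, 20.8, 32.9]), (0.43, [385.3, 268.1, 24.2, 25.5])]
arbor_round [(0.75, [384.1, 265.2, 24.0, 28.3])]
rack [(0.77, [345.7, 273.5, 69.7, 78.3])]
fixture [(0.67, [387.5, 299.5, 56.1, 68.3])]
top {'K': array([[387.37743542,   0.        , 313.08497666],
       [  0.        , 387.37743542, 198.93634525],
       [  0.        ,   0.        ,   1.        ]]), 'xyz': array([0.37587833, 0.02367157, 1.15377091]), 'attitude': array([-0.04884636,  0.70831093, -0.7022238 ,  0.05283376])}
guard_grip [(0.93, [238.7, 158.3, 32.2, 28.7]), (0.69, [212.6, 125.4, 78.1, 77.8]), (0.29, [419.5, 227.5, 22.0, 21.8])]
arbor [(0.88, [388.4, 266.0, 21.1, 17.2]), (0.58, [416.7, 223.1, 25.4, 25.9])]
arbor_round [(0.79, [410.1, 185.5, 21.7, 23.8])]
rack [(0.67, [402.4, 185.9, 38.2, 65.6])]
fixture [(0.91, [211.8, 124.9, 79.8, 76.3])]
dict_keys(['clock', 'joint_pos', 'qvel', 'tau', 'tcp_pos', 'orientation', 'wrist_force', 'ft_torque', 'finger_gap']) ['grip_point_offset'] 0.0187
```

Run:
```python
import cv2
t=cv2.imread("pics/top0.png");s=cv2.imread("pics/side0.png")
cv2.imwrite("pics/topc.png",cv2.resize(t[100:300,195:455],None,fx=3,fy=3,interpolation=cv2.INTER_CUBIC))
cv2.imwrite("pics/sidec.png",cv2.resize(s[120:360,200:460],None,fx=2.5,fy=2.5,interpolation=cv2.INTER_CUBIC)[:600])
```

```text
(no output)
```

View pics/topc.png

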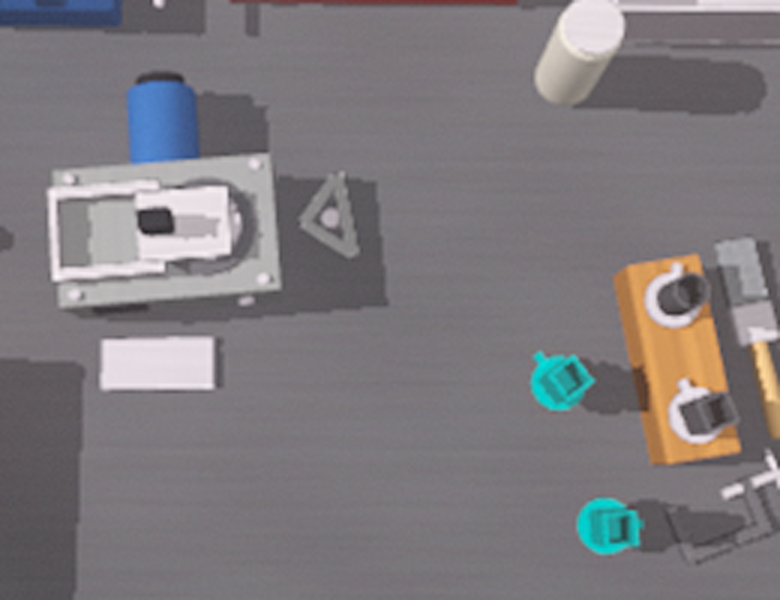

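View pics/sidec.png

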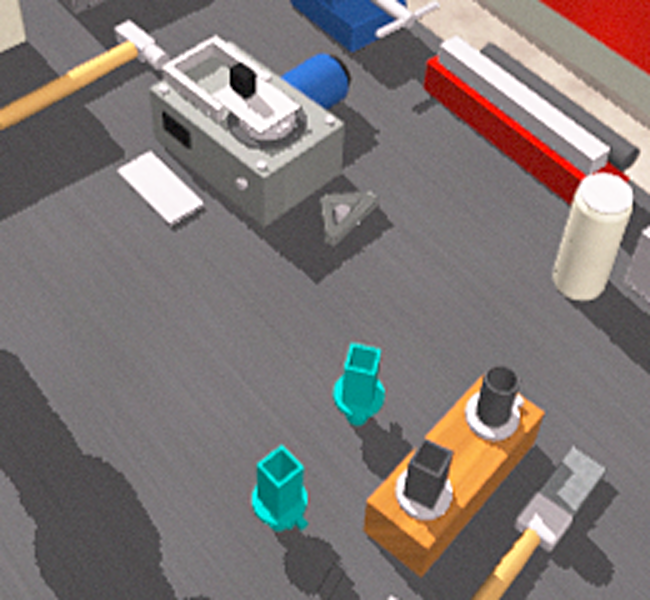

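The top view shows the fixture at left (hub near px 263,175, guard toward the right end, +y pointing left). The rack is at right, with the round pipe in the far hole. The square-tube arbor is in the near hole (px ~432,236) with its lug pointing up-image, i.e. +x. The two turquoise decoys stand outside the rack. The side view agrees.

```bash
cat > h.py <<'E'
from workcell import *
import cv2,numpy as np
from scipy.spatial.transform import Rotation as R
from scipy.optimize import least_squares,minimize
def rot(q): return R.from_quat(q,scalar_first=True)
CI={c:camera_info(c) for c in("side","top")}
def proj(c,P):
    i=CI[c]; p=rot(i["attitude"]).inv().apply(np.atleast_2d(P)-i["xyz"])@np.asarray(i["K"]).T
    return p[:,:2]/p[:,2:]
def ray(c,uv,z):
    i=CI[c]; d=rot(i["attitude"]).apply(np.linalg.inv(i["K"])@[uv[0],uv[1],1.])
    return i["xyz"]+d*(z-i["xyz"][2])/d[2]
def pose(x,y,yaw,L,z0=0,x0=None):
    c,s=np.cos(yaw),np.sin(yaw); L=np.atleast_2d(L)
    return np.c_[x+c*L[:,0]-s*L[:,1],y+s*L[:,0]+c*L[:,1],z0+L[:,2]]
def box(x0,x1,y0,y1,z0,z1): return np.array([[a,b,c] for a in(x0,x1) for b in(y0,y1) for c in(z0,z1)])
A=np.linspace(0,2*np.pi,40,endpoint=False)
def cyl(r,z0,z1): return np.array([[r*np.cos(a),r*np.sin(a),z] for a in A for z in(z0,z1)])
ARB=[cyl(.026,.040,.048),box(.0,.035,-.004,.004,.040,.048),box(-.015,.015,-.015,.015,.048,.108)]
GRIP=[box(-.01,.01,-.015,.015,-.034,0)]
def render(c,parts,x,y,yaw,z0,S=4):
    m=np.zeros((400*S,640*S),np.uint8)
    for P in parts:
        q=proj(c,pose(x,y,yaw,P,z0))
        cv2.fillConvexPoly(m,cv2.convexHull(((q+.5)*S*16-8).round().astype(np.int32)),255,shift=4)
    return cv2.resize(m,(640,400),interpolation=cv2.INTER_AREA)/255.
def fit(masks,parts,x0,z0,yaws):
    def cost(p):
        return sum(np.abs(render(c,parts,p[0],p[1],p[2]/10,z0)-m).sum()/m.sum() for c,m in masks.items())
    best=None
    for w in yaws:
        s=[[x0[0],x0[1],w*10]]; s+= [[x0[0]+.008,x0[1],w*10],[x0[0],x0[1]+.008,w*10],[x0[0],x0[1],w*10+2]]
        r=minimize(cost,s[0],method="Nelder-Mead",options=dict(initial_simplex=s,xatol=1e-4,fatol=1e-4))
        if best is None or r.fun<best.fun: best=r
    return best.x*[1,1,.1],best.fun
def near(c,label,uv):
    D=[d for d in silhouettes(c,label)]
    D=[(np.hypot(d["box"][0]+d["box"][2]/2-uv[0],d["box"][1]+d["box"][3]/2-uv[1]),i) for i,d in enumerate(D)] and sorted(D,key=lambda d:np.hypot(d["box"][0]+d["box"][2]/2-uv[0],d["box"][1]+d["box"][3]/2-uv[1]))
    d=D[0]; print(c,label,round(d["p"],2),np.round(d["box"]),int(d["pixels"].sum())); return d["pixels"].astype(float)
E
python3 - <<'E'
from h import *
for c in CI: read_camera(c)
T=lambda a:np.array(a)/3+[195,100]; S=lambda a:np.array(a)/2.5+[200,120]
L=np.array([[.065,.14,.085],[.065,-.065,.085],[-.065,-.065,.085],[-.065,.14,.085]])
ut=T([(52,172),(270,153),(281,288),(62,308)]); us=S([(343,125),(265,188)+()]) ; 
f=lambda p:np.r_[(proj("top",pose(*p,L))-ut).ravel(),(proj("side",pose(*p,L[1:3]))-us).ravel()]
r=least_squares(f,[.45,.19,0.]); print("fixture",r.x,np.round(f(r.x),1)); p=r.x
g=pose(*p,[[0,.03,.14]])[0]; print("grip pred",g)
mk={c:near(c,"guard_grip",proj(c,g)[0]) for c in CI}
for c in CI: print(c,mk[c].sum())
print("grip fit",fit(mk,GRIP,g[:2],.14,[p[2]]))
a=ray("top",T((712,407)),.128); print("arbor tube",a, ray("side",S((433,460)),.128))
mk={c:near(c,"arbor",proj(c,[*a[:2],.09])[0]) for c in CI}
print("arbor",fit(mk,ARB,a[:2],.02,[-.3,0,.3]))
v=[]
for c,b in(("top",(400,210,60,45)),("side",(330,285,60,45))):
    im=read_camera(c)[b[1]:b[1]+b[3],b[0]:b[0]+b[2]]; v.append(cv2.resize(im,None,fx=6.5,fy=6.5,interpolation=cv2.INTER_CUBIC))
    v.append(cv2.resize((mk[c]*255).astype(np.uint8)[b[1]:b[1]+b[3],b[0]:b[0]+b[2]],None,fx=6.5,fy=6.5)[:,:,None].repeat(3,2))
v=[cv2.resize(x,(390,292)) for x in v]
cv2.imwrite("pics/arb.png",np.vstack([np.hstack(v[:2]),np.hstack(v[2:])]))
E
```

```text
fixture [0.5961536  0.15482052 0.10460361] [ 1.1  0.3  0.7 -0.   1.1  0.1  0.6  0.4 -0.5 -0.7 -1.3 -3.8]
grip pred [0.59302121 0.18465654 0.14      ]
side guard_grip 0.57 [286. 144.  28.  28.] 485
top guard_grip 0.65 [241. 161.  32.  28.] 681
side 485.0
top 681.0
grip fit (array([0.58264288, 0.16357965, 0.22225041]), np.float64(1.4781573608294916))
arbor tube [ 0.42928313 -0.29766469  0.128     ] [ 0.42720979 -0.30939224  0.128     ]
side arbor 0.88 [358. 293.  22.  39.] 555
top arbor 0.75 [418. 225.  27.  23.] 362
arbor (array([ 0.42829746, -0.30417197,  0.40614936]), np.float64(0.1474805517249456))
```

View pics/arb.png

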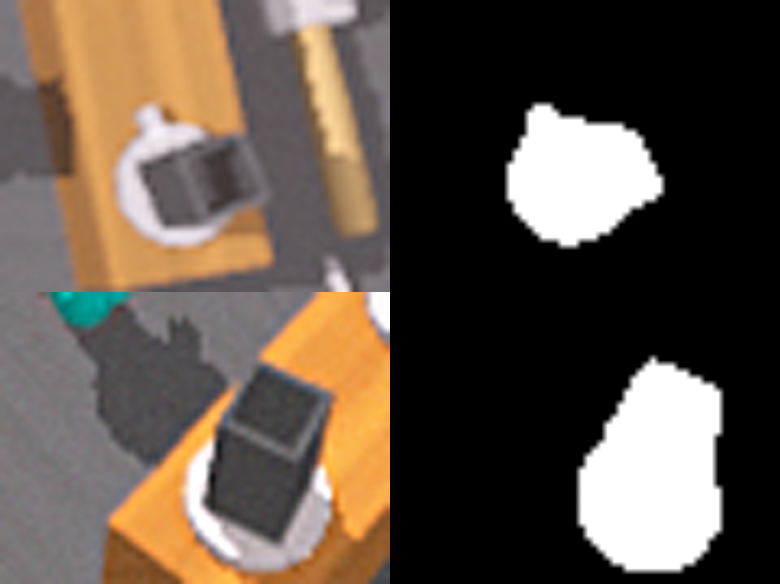

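The view confirms a square tube with its lug toward up-left. Next I refine the poses from the tube-top corners, the lug tip and the dark grip pixels.

```bash
cat >> h.py <<'E'
def go(pos,psi,s=None):
    """tool-frame shift (cm) and rotvec (deg) to bring TCP to pos, pointing down, tool y heading psi (mod pi, j6 in range)"""
    s=s or get_state(); Rt=rot(s["orientation"]); out=[]
    for p in(psi,psi+np.pi):
        M=np.array([[np.sin(p),np.cos(p),0],[-np.cos(p),np.sin(p),0],[0,0,-1]]) # cols x,y,z
        M=np.c_[[np.sin(p),-np.cos(p),0],[np.cos(p),np.sin(p),0],[0,0,-1]]
        M[:,0]=np.cross(M[:,1],M[:,2])
        j6=(np.arctan2(pos[1],pos[0])-p+np.pi/2+np.pi)%(2*np.pi)-np.pi
        v=(Rt.inv()*R.from_matrix(M)).as_rotvec()
        print("shift",np.round(100*Rt.inv().apply(np.array(pos)-s["tcp_pos"]),2),"turn",np.round(np.degrees(v),1),"j6",round(j6,2))
def show():
    s=get_state(); y=rot(s["orientation"]).as_matrix(); print("t",round(float(s["clock"]),2),"tcp",np.round(s["tcp_pos"],4),"psi",round(np.arctan2(y[1,1],y[0,1]),4),"tilt",np.round(y[:2,2],4),"F",np.round(s["wrist_force"],1),"T",np.round(s["ft_torque"],2),"gap",round(float(s["finger_gap"]),4),"j",np.round(s["joint_pos"],2)); return s
E
python3 - <<'E'
from h import *
im={c:cv2.imread(f"pics/{c}0.png") for c in CI}
T=lambda a:(np.array(a)+.5)/3+[194.5,99.5]
L=np.array([[.065,.14,.085],[.065,-.065,.085],[-.065,-.065,.085],[-.065,.14,.085]])
ut=T([(52,172),(270,153),(281,288),(62,308)])
f=lambda p:(proj("top",pose(*p,L))-ut).ravel()
p=least_squares(f,[.59,.155,0.1]).x; print("fixture",p,np.round(f(p),1)); g=pose(*p,[[0,.03,.14]])[0]; print("grip pred",g)
mk={}
for c in CI:
    q=proj(c,g-[0,0,.017])[0].astype(int); m=np.zeros((400,640)); sl=np.s_[q[1]-13:q[1]+14,q[0]-13:q[0]+14]
    n,l,st,_=cv2.connectedComponentsWithStats((im[c][sl].max(2)<75).astype(np.uint8)); k=1+np.argmax(st[1:,4]); m[sl]=(l==k); mk[c]=m; print(c,st[k])
print("grip fit",fit(mk,GRIP,g[:2],.14,[p[2]]))
# arbor keypoints
Q=lambda a,o:(np.array(a)+.5)/6.5-.5+o
us=Q([(262,73),(332,106),(292,166),(230,126)],[330,285]); 
V=lambda a,z:[*a,z]
h=.015
tube=np.array([[h,h,.128],[h,-h,.128],[-h,-h,.128],[-h,h,.128]])
lug=np.array([[.033,0,.068]]); ul=Q([(150,112)],[400,210])
ur=Q([(250,135),(270,192)],[400,210])
f=lambda p:np.r_[(proj("side",pose(*p,tube))-us).ravel(),(proj("top",pose(*p,lug))-ul).ravel(),(proj("top",pose(*p,tube[1:3]))-ur).ravel()]
r=least_squares(f,[.428,-.304,.3]); print("arbor",r.x,np.round(f(r.x),1))
print("circle edges pred left/bottom", proj("top",pose(*r.x,cyl(.026,.068,.068))).min(0),proj("top",pose(*r.x,cyl(.026,.068,.068))).max(0),Q((117,245),[400,210]))
print("go grip"); gp=g.copy(); gp[2]=.19; go(gp,p[2]+np.pi/2); show()
E
```

```text
fixture [0.59750148 0.15829518 0.10242579] [ 0.3  0.1 -0.1 -0.1  0.1 -0.  -0.4  0.1]
grip pred [0.59443408 0.18813795 0.14      ]
side [  7   5  10  14 110]
top [ 4 10 12  8 68]
grip fit (array([ 0.59435602,  0.19710706, -0.28648477]), np.float64(1.1719031141868512))
arbor [ 0.42777915 -0.30483314  0.35978752] [-1.  -1.7  0.4 -0.5  0.6  0.8 -2.2  0.4  1.1 -0.6  0.1 -1.4  1.4  0.5]
circle edges pred left/bottom [418.98428066 227.99877347] [437.5036618  246.64715903] [417.57692308 247.26923077]
go grip
shift [-49.09 -19.06   4.13] turn [  0.    0.  -26.4] j6 0.2
shift [-49.09 -19.06   4.13] turn [  0.   -0.  153.6] j6 -2.94
t 1.0 tcp [0.2014 0.5386 0.2313] psi 1.213 tilt [0.0001 0.0001] F [ 0.2 -0.3  0.2] T [ 0.05  0.   -0.04] gap 0.0854 j [ 1.07  0.31  0.05  1.3  -0.    1.43]
```

Call:
send_rows(
  series=[-49.1,-19.1,2,0,0,-26.4,1,-49.1,-19.1,2,0,0,-26.4,1,-49.1,-19.1,2,0,0,-26.4,1,-49.1,-19.1,2,0,0,-26.4,1,-49.1,-19.1,2,0,0,-26.4,1,-49.1,-19.1,2,0,0,-26.4,1,-49.1,-19.1,2,0,0,-26.4,1,-49.1,-19.1,2,0,0,-26.4,1,-49.1,-19.1,2,0,0,-26.4,1,-49.1,-19.1,2,0,0,-26.4,1],
  newtons=30,
)

```text
clock: 1.83
tcp_pos: [0.504, 0.2682, 0.2162]
orientation: [0.0, -0.051, 0.999, 0.0]
wrist_force: [0.6, 1.2, 1.0]
finger_gap: 0.0852
```

Run:
```python
from h import *
im={c:cv2.imread(f"pics/{c}0.png") for c in CI}
show()
for y in(.188,.197):
  for c in CI:
    q=proj(c,pose(.5944,y,.1024,GRIP[0],.14)); print(c,np.round(q.min(0)),np.round(q.max(0)))
v=[]
for c,z in(("top",12),("side",12)):
    q=proj(c,pose(.5944,.188,.1024,[0,0,0],.123))[0].astype(int)
    cr=cv2.resize(im[c][q[1]-18:q[1]+18,q[0]-18:q[0]+18],None,fx=11,fy=11,interpolation=cv2.INTER_CUBIC)
    for P in GRIP:
        w=((proj(c,pose(.5944,.188,.1024,P,.14))-(q-18)+.5)*11).astype(int)
        cv2.polylines(cr,[cv2.convexHull(w.astype(np.int32))],1,(0,0,255),1)
    w=((proj(c,pose(.5975,.1583,.1024,cyl(.033,.1,.1)[::2]))-(q-18)+.5)*11).astype(np.int32)
    cv2.polylines(cr,[w],1,(0,255,0),1)
    v.append(cr)
cv2.imwrite("pics/grip.png",np.hstack(v))
go([.5944,.188,.114],.1024+np.pi/2)
```

```text
t 1.83 tcp [0.504  0.2682 0.2162] psi 1.6737 tilt [0.0006 0.0003] F [0.6 1.2 1. ] T [ 0.04 -0.01 -0.  ] gap 0.0852 j [0.35 0.31 0.   1.26 0.   0.25]
side [292. 145.] [304. 162.]
top [244. 168.] [257. 178.]
side [290. 143.] [302. 160.]
top [241. 168.] [254. 178.]
shift [-8.17 -8.91 10.22] turn [0. 0. 0.] j6 0.2
shift [-8.17 -8.91 10.22] turn [-1.0e-01  0.0e+00 -1.8e+02] j6 -2.94
```

View pics/grip.png

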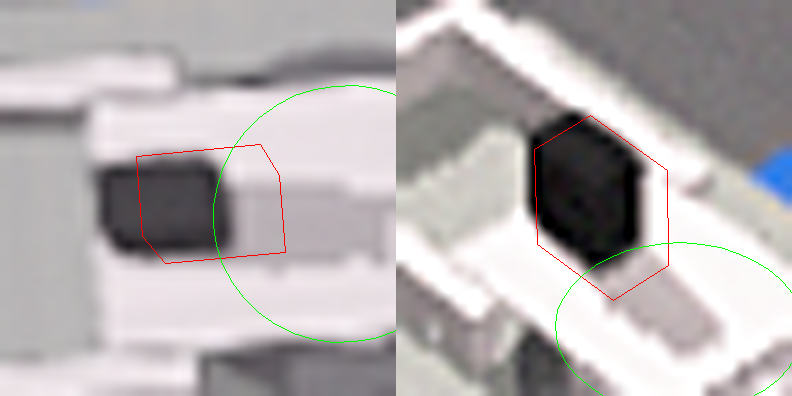

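The red model overlay shows the real grip about 4 px (9 mm) further to +y than predicted, at about (0.594, 0.197). The hub position needs re-measuring once the guard is open.

Call:
send_rows(
  series=[-4,-4,1,0,0,0,1,-8.2,-8,2,0,0,0,1,-8.2,-8,4,0,0,0,1,-8.2,-8,7,0,0,0,1,-8.2,-8,10.2,0,0,0,1,-8.2,-8,10.2,0,0,0,1,-8.2,-8,10.2,0,0,0,0.2,-8.2,-8,10.2,0,0,0,0.2,-8.2,-8,10.2,0,0,0,0.2,-8.2,-8,10.2,0,0,0,0.2],
  newtons=30,
)

```text
clock: 2.67
tcp_pos: [0.5938, 0.1995, 0.1167]
orientation: [0.002, -0.052, 0.999, 0.0]
wrist_force: [0.9, -0.8, 0.6]
finger_gap: 0.0388
```

Call:
send_rows(
  series=[0,0,0,0,0,0,0,0,0,0,0,0,0,0,0,0,0,0,0,0,0,0,0,0,0,0,0,0,0,0,0,0,0,0,0],
)

```text
clock: 3.08
tcp_pos: [0.5937, 0.1992, 0.1165]
orientation: [0.002, -0.052, 0.999, 0.0]
wrist_force: [-0.9, 0.2, 6.5]
finger_gap: 0.0296
```

Run:
```python
from h import *
show()
```

```text
t 3.08 tcp [0.5937 0.1992 0.1165] psi 1.6739 tilt [0.004  0.0009] F [-0.9  0.2  6.5] T [-0.05  0.17 -0.22] gap 0.0296 j [ 0.2   0.46 -0.02  1.09  0.    0.09]
```

Call:
send_rows(
  series=[0,1,0,0,0,0,0,0,2,0,0,0,0,0,0,3,0,0,0,0,0,0,4,0,0,0,0,0,0,5,0,0,0,0,0,0,6,0,0,0,0,0,0,6.6,0,0,0,0,0,0,7,0,0,0,0,0,0,7,0,0,0,0,0],
)

```text
clock: 3.83
tcp_pos: [0.5874, 0.2667, 0.1165]
orientation: [0.003, -0.051, 0.999, -0.002]
wrist_force: [2.1, -9.1, 6.5]
finger_gap: 0.0294
```

Call:
send_rows(
  series=[0,0.3,0,0,0,0,0,0,0.6,0,0,0,0,0,0,0.9,0,0,0,0,0,0,1.1,0,0,0,0,0,0,1.2,0,0,0,0,0,0,1.2,0,0,0,0,0],
)

```text
clock: 4.33
tcp_pos: [0.5874, 0.2671, 0.1162]
orientation: [0.002, -0.047, 0.999, -0.012]
wrist_force: [5.3, -42.6, 10.6]
finger_gap: 0.0292
```

Run:
```python
from h import *
show()
```

```text
t 4.33 tcp [0.5874 0.2671 0.1162] psi 1.664 tilt [ 0.006  -0.0234] F [  5.3 -42.6  10.6] T [-7.75 -0.87  0.07] gap 0.0292 j [ 0.31  0.5   0.05  1.12 -0.02  0.22]
```

The guard is at its stop: travel ended with a 42 N reaction, and stop minus 110 mm gives a hub at (0.5986, 0.1573), matching the fixture fit. Now I ease off, release and rise.

Call:
send_rows(
  series=[0,-0.6,0,0,0,0,0,0,-1.1,0,0,0,0,0,0,-1.1,0,0,0,0,0,0,-1.1,0,0,0,0,1,0,-1.1,0,0,0,0,1,0,-1.1,0,0,0,0,1,0,-1.1,0,0,0,0,1,0,-1.1,-3,0,0,0,1,0,-1.1,-7,0,0,0,1,0,-1.1,-11,0,0,0,1],
)

```text
clock: 5.17
tcp_pos: [0.5835, 0.2697, 0.2235]
orientation: [-0.002, -0.052, 0.999, -0.0]
wrist_force: [0.7, 0.6, -0.5]
finger_gap: 0.0854
```

Run:
```python
from h import *
show()
go([.4278,-.3048,.24],.36); go([.4278,-.3048,.24],.36+np.pi/2)
```

```text
t 5.17 tcp [0.5835 0.2697 0.2235] psi 1.675 tilt [-0.0042 -0.0009] F [ 0.7  0.6 -0.5] T [ 0.11 -0.07 -0.03] gap 0.0854 j [0.31 0.46 0.24 1.36 0.   0.2 ]
shift [ 21.47 -55.52  -1.54] turn [-0.2 -0.2 75.3] j6 0.59
shift [ 21.47 -55.52  -1.54] turn [   0.2   -0.2 -104.7] j6 -2.55
shift [ 21.47 -55.52  -1.54] turn [  0.   -0.2 -14.7] j6 -0.98
shift [ 21.47 -55.52  -1.54] turn [ -0.4  -0.  165.3] j6 2.16
```

Call:
send_rows(
  series=[16,-40,-1.5,0,0,-14.7,1,16,-40,-1.5,0,0,-14.7,1,16,-40,-1.5,0,0,-14.7,1,16,-40,-1.5,0,0,-14.7,1,16,-40,-1.5,0,0,-14.7,1,16,-40,-1.5,0,0,-14.7,1,16,-40,-1.5,0,0,-14.7,1,16,-40,-1.5,0,0,-14.7,1,16,-40,-1.5,0,0,-14.7,1,16,-40,-1.5,0,0,-14.7,1],
)

```text
clock: 6.0
tcp_pos: [0.4704, -0.1316, 0.2386]
orientation: [0.0, -0.18, 0.984, 0.0]
wrist_force: [0.9, 0.2, -0.3]
finger_gap: 0.0855
```

Run:
```python
from h import *
show(); v=[]
for c in("top","side"):
    im=read_camera(c); cv2.imwrite(f"pics/{c}1.png",im)
    q=proj(c,[.598,.158,.1])[0].astype(int); print(c,q)
    v.append(cv2.resize(im[q[1]-20:q[1]+20,q[0]-20:q[0]+20],None,fx=10,fy=10,interpolation=cv2.INTER_CUBIC))
cv2.imwrite("pics/hub.png",np.hstack(v))
```

```text
t 6.0 tcp [ 0.4704 -0.1316  0.2386] psi 1.9318 tilt [0.0004 0.0004] F [ 0.9  0.2 -0.3] T [-0.02  0.02  0.03] gap 0.0855 j [-0.44  0.14 -0.15  1.27  0.   -0.8 ]
top [262 173]
side [305 164]
```

View pics/hub.png

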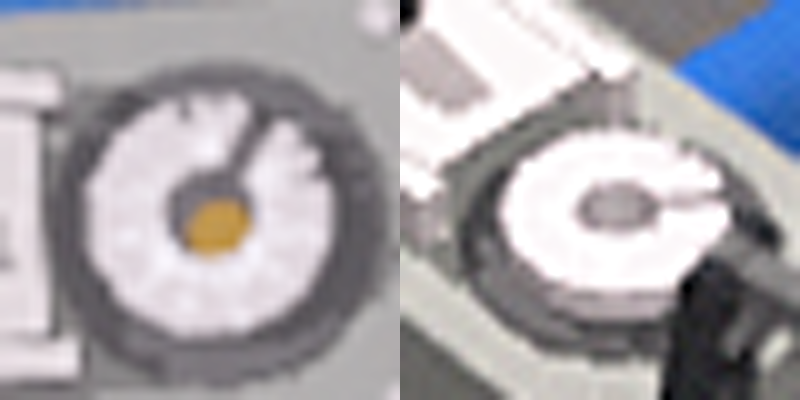

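The hub is open with the brass plunger visible. Its face centre is at crop (209,213), i.e. top px (262.5,173.9), and the keyway points up-right toward crop (264,118).

Run:
```python
from h import *
t=np.array([262.45,173.9]); s=np.array([305.95,164.45])
print("top",ray("top",t,.1),"side",ray("side",s,.1))
k=(np.array([264,118])+.5)/10-.5+[242,153]
c=ray("top",t,.1); n=ray("top",k,.1)-c; print("len",np.hypot(*n[:2]),"yaw",np.arctan2(n[1],n[0]))
# refine: bright fit, ellipse + notch
im=cv2.imread("pics/top1.png").astype(float).min(2)
from scipy.ndimage import map_coordinates as mc
def prof(x,y,r,th): q=proj("top",np.c_[x+r*np.cos(th),y+r*np.sin(th),np.full(len(th),.1)]); return mc(im,[q[:,1],q[:,0]],order=1)
th=np.linspace(-np.pi,np.pi,360)
f=lambda p:-np.mean([prof(p[0],p[1],r,th).mean()*w for r,w in((.0305,1),(.0355,-1),(.0155,1),(.0105,-1))])
r=minimize(f,c[:2],method="Nelder-Mead",options=dict(initial_simplex=[c[:2],c[:2]+[.003,0],c[:2]+[0,.003]])); print("fit",r.x,r.fun)
for rr in(.018,.022,.026,.029):
    v=prof(*r.x,rr,th); d=np.clip(np.median(v)-v,0,None)*(np.abs(th+.5)<.5); print(rr,"notch yaw",(d*th).sum()/d.sum(),"depth",d.max())
f2=lambda p:np.r_[(proj("top",[*p,.1])-t)[0],(proj("side",[*p,.1])-s)[0]]
r=least_squares(f2,c[:2]); print("tri",r.x,np.round(r.fun,2))
psi=.36+np.pi/2
go([.4278,-.3048,.19],psi)
```

```text
top [0.59747894 0.15929345 0.1       ] side [0.5984951  0.15622843 0.1       ]
len 0.03089307331184757 yaw -0.4908507792865997
fit [0.59776606 0.15935155] -45.17729907272129
0.018 notch yaw -0.4771329975188364 depth 111.36059897304835
0.022 notch yaw -0.4670161924104734 depth 108.14891764451761
0.026 notch yaw -0.4814036660498269 depth 108.83902498999689
0.029 notch yaw -0.48823824014666817 depth 122.10732358038719
tri [0.59815448 0.15810613] [ 0.44 -0.23 -0.48 -0.3 ]
shift [  9.83 -14.45   4.88] turn [-0.1 -0.  -0.4] j6 -0.98
shift [  9.83 -14.45   4.88] turn [-0.000e+00  1.000e-01  1.796e+02] j6 2.16
```

Call:
send_rows(
  series=[9.8,-14.4,2,0,0,0,1,9.8,-14.4,3,0,0,0,1,9.8,-14.4,4,0,0,0,1,9.8,-14.4,4.8,0,0,0,1,9.8,-14.4,4.8,0,0,0,1,9.8,-14.4,4.8,0,0,0,1,9.8,-14.4,4.8,0,0,0,1,9.8,-14.4,4.8,0,0,0,1],
)

```text
clock: 6.77
tcp_pos: [0.4308, -0.2983, 0.1908]
orientation: [0.0, -0.18, 0.984, 0.0]
wrist_force: [0.5, 0.5, -0.2]
finger_gap: 0.0852
```

Run:
```python
from h import *
show()
go([.4278,-.3048,.08],.36+np.pi/2)
```

```text
t 6.77 tcp [ 0.4308 -0.2983  0.1908] psi 1.9319 tilt [0.0002 0.001 ] F [ 0.5  0.5 -0.2] T [ 0.02 -0.    0.01] gap 0.0852 j [-0.76  0.23 -0.16  1.18  0.   -1.12]
shift [ 0.51 -0.51 11.07] turn [0.  0.  0.1] j6 -0.98
shift [ 0.51 -0.51 11.07] turn [-0.000e+00  1.000e-01 -1.799e+02] j6 2.16
```

Call:
send_rows(
  series=[0,0,0,0,0,0,1,0,0,0,0,0,0,1],
)

```text
clock: 6.93
tcp_pos: [0.4311, -0.2986, 0.1912]
orientation: [0.0, -0.18, 0.984, -0.0]
wrist_force: [0.5, 0.2, -0.3]
finger_gap: 0.0856
```

Run:
```python
from h import *
show()
go([.4278,-.3048,.08],.36+np.pi/2)
```

```text
t 6.93 tcp [ 0.4311 -0.2986  0.1912] psi 1.9327 tilt [ 0.0011 -0.0005] F [ 0.5  0.2 -0.3] T [ 0.01 -0.02  0.  ] gap 0.0856 j [-0.76  0.23 -0.16  1.18  0.   -1.12]
shift [ 0.54 -0.46 11.12] turn [-0.   0.   0.1] j6 -0.98
shift [ 0.54 -0.46 11.12] turn [-1.000e-01 -1.000e-01 -1.799e+02] j6 2.16
```

Call:
send_rows(
  series=[0.5,-0.5,2,0,0,0,1,0.5,-0.5,5,0,0,0,1,0.5,-0.5,8,0,0,0,1,0.5,-0.5,10,0,0,0,1,0.5,-0.5,11.1,0,0,0,1,0.5,-0.5,11.1,0,0,0,1,0.5,-0.5,11.1,0,0,0,0.3,0.5,-0.5,11.1,0,0,0,0.3,0.5,-0.5,11.1,0,0,0,0.3,0.5,-0.5,11.1,0,0,0,0.3],
  newtons=40,
)

```text
clock: 7.77
tcp_pos: [0.4281, -0.3068, 0.0808]
orientation: [0.001, -0.179, 0.984, -0.001]
wrist_force: [0.3, -0.8, 0.8]
finger_gap: 0.0388
```

Call:
send_rows(
  series=[0,0,0,0,0,0,0.1,0,0,0,0,0,0,0.1,0,0,0,0,0,0,0.1,0,0,0,0,0,0,0.1,0,0,0,0,0,0,0.1],
  newtons=80,
)

```text
clock: 8.18
tcp_pos: [0.4279, -0.3067, 0.0807]
orientation: [0.001, -0.179, 0.984, -0.001]
wrist_force: [-0.1, 1.8, 5.9]
finger_gap: 0.0294
```

Run:
```python
from h import *
show()
```

```text
t 8.18 tcp [ 0.4279 -0.3067  0.0807] psi 1.9304 tilt [ 0.0018 -0.001 ] F [-0.1  1.8  5.9] T [0.41 0.07 0.02] gap 0.0294 j [-0.77  0.31 -0.34  0.92  0.   -1.13]
```

Call:
send_rows(
  series=[0,0,-1,0,0,0,0.1,0,0,-2.5,0,0,0,0.1,0,0,-5,0,0,0,0.1,0,0,-8,0,0,0,0.1,0,0,-11,0,0,0,0.1,0,0,-14,0,0,0,0.1,0,0,-16,0,0,0,0.1,0,0,-16,0,0,0,0.1,0,0,-16,0,0,0,0.1],
)

```text
clock: 8.93
tcp_pos: [0.4276, -0.3068, 0.2405]
orientation: [0.001, -0.179, 0.984, -0.001]
wrist_force: [-0.1, -0.2, -3.0]
finger_gap: 0.0293
```

Run:
```python
from h import *
show()
for c in("top","side"): cv2.imwrite(f"pics/{c}2.png",read_camera(c))
t=cv2.imread("pics/top2.png")[150:280,370:500]; s=cv2.imread("pics/side2.png")[200:380,280:460]
cv2.imwrite("pics/lift.png",np.hstack([cv2.resize(t,(400,400),interpolation=2),cv2.resize(s,(400,400),interpolation=2)]))
go([.598,.1581,.24],-.48+np.pi/2)
```

```text
t 8.93 tcp [ 0.4276 -0.3068  0.2405] psi 1.9302 tilt [ 0.0018 -0.0017] F [-0.1 -0.2 -3. ] T [-0.02 -0.07  0.04] gap 0.0293 j [-0.77  0.21 -0.06  1.29 -0.   -1.13]
shift [-32.36  37.39  -0.15] turn [ 0.1 -0.1 48.1] j6 0.74
shift [-32.36  37.39  -0.15] turn [ 1.000e-01  1.000e-01 -1.319e+02] j6 -2.4
```

View pics/lift.png

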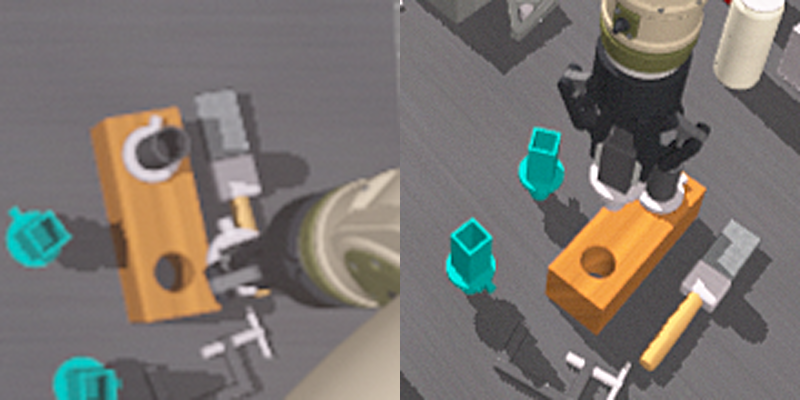

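The right arbor is held, its rack hole is empty and the round one is still seated. Moving to above the hub.

Call:
send_rows(
  series=[-32.3,37.4,0,0,0,48,0.1,-32.3,37.4,0,0,0,48,0.1,-32.3,37.4,0,0,0,48,0.1,-32.3,37.4,0,0,0,48,0.1,-32.3,37.4,0,0,0,48,0.1,-32.3,37.4,0,0,0,48,0.1,-32.3,37.4,0,0,0,48,0.1,-32.3,37.4,0,0,0,48,0.1,-32.3,37.4,0,0,0,48,0.1,-32.3,37.4,0,0,0,48,0.1],
)

```text
clock: 9.87
tcp_pos: [0.5599, 0.0573, 0.2372]
orientation: [-0.002, 0.237, 0.971, -0.0]
wrist_force: [0.6, -0.4, -3.1]
finger_gap: 0.0289
```

Call:
send_rows(
  series=[0,0,0,0,0,0,0.1,0,0,0,0,0,0,0.1],
)

```text
clock: 10.03
tcp_pos: [0.5599, 0.0577, 0.2369]
orientation: [-0.002, 0.235, 0.972, -0.0]
wrist_force: [0.0, 0.2, -1.8]
finger_gap: 0.029
```

Run:
```python
from h import *
show()
go([.598,.1581,.205],-.48+np.pi/2)
```

```text
t 10.03 tcp [0.5599 0.0577 0.2369] psi 1.0973 tilt [-0.0043  0.0001] F [ 0.   0.2 -1.8] T [-0.03  0.06 -0.01] gap 0.029 j [-0.04  0.29  0.03  1.31 -0.    0.43]
shift [ 1.18 10.68  3.18] turn [-0.1 -0.2  0.4] j6 0.74
shift [ 1.18 10.68  3.18] turn [   0.3   -0.2 -179.6] j6 -2.4
```

Call:
send_rows(
  series=[1.2,10.7,1,0,0,0.4,0.1,1.2,10.7,2,0,0,0.4,0.1,1.2,10.7,3,0,0,0.4,0.1,1.2,10.7,3.7,0,0,0.4,0.1,1.2,10.7,3.7,0,0,0.4,0.1,1.2,10.7,3.7,0,0,0.4,0.1],
)

```text
clock: 10.53
tcp_pos: [0.5981, 0.1542, 0.2009]
orientation: [-0.002, 0.241, 0.971, -0.001]
wrist_force: [-0.2, -0.1, -2.4]
finger_gap: 0.0292
```

Run:
```python
from h import *
s=show(); v=[]
z0=s["tcp_pos"][2]-.0607
SH=[cyl(.012,.0,.04),box(0,.017,-.003,.003,.012,.04)]
for c in("top","side"):
    im=read_camera(c); cv2.imwrite(f"pics/{c}3.png",im)
    q=proj(c,[.598,.158,.14])[0].astype(int); q=q-[24,24]; k=8
    cr=cv2.resize(im[q[1]:q[1]+48,q[0]:q[0]+48],None,fx=k,fy=k,interpolation=cv2.INTER_CUBIC)
    for P in ARB+SH[:1]:
        w=((proj(c,pose(*s["tcp_pos"][:2],-.48,P,z0))-q+.5)*k).astype(np.int32); cv2.polylines(cr,[cv2.convexHull(w)],1,(0,0,255),1)
    w=((proj(c,pose(.598,.158,0,cyl(.033,.1,.1)[::2]))-q+.5)*k).astype(np.int32); cv2.polylines(cr,[w],1,(0,255,0),1)
    v.append(cr)
cv2.imwrite("pics/over.png",np.hstack(v))
go([.598,.1581,.150],-.48+np.pi/2)
```

```text
t 10.53 tcp [0.5981 0.1542 0.2009] psi 1.0843 tilt [-0.0039 -0.0011] F [-0.2 -0.1 -2.4] T [-0.04  0.02 -0.02] gap 0.0292 j [ 0.12  0.41  0.11  1.28 -0.    0.61]
shift [0.29 0.3  5.28] turn [-0.  -0.  -0.4] j6 0.74
shift [0.29 0.3  5.28] turn [ -0.    0.  179.6] j6 -2.4
```

View pics/over.png

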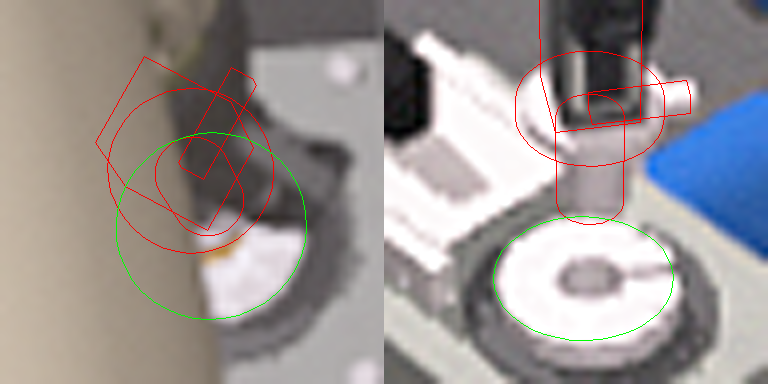

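The side view shows the held arbor matching the model, with arbor and hub offset by about the same fraction of a pixel. Only the 4 mm y correction remains, then the shaft tip can enter the bore.

Call:
send_rows(
  series=[0.15,0.15,0,0,0,-0.4,0.1,0.3,0.3,0,0,0,-0.4,0.1,0.3,0.3,0.5,0,0,-0.4,0.1,0.3,0.3,0.5,0,0,-0.4,0.1],
)

```text
clock: 10.97
tcp_pos: [0.5979, 0.1596, 0.1971]
orientation: [-0.0, 0.237, 0.971, -0.0]
wrist_force: [0.0, -0.4, -3.0]
finger_gap: 0.0294
```

Run:
```python
from h import *
show(); go([.598,.1581,.152],-.48+np.pi/2)
```

```text
t 10.97 tcp [0.5979 0.1596 0.1971] psi 1.0921 tilt [-0.0002  0.    ] F [ 0.  -0.4 -3. ] T [ 0.02 -0.    0.01] gap 0.0294 j [0.13 0.41 0.1  1.26 0.   0.61]
shift [-0.08 -0.12  4.51] turn [-0.  -0.   0.1] j6 0.74
shift [-0.08 -0.12  4.51] turn [   0.    -0.  -179.9] j6 -2.4
```

Call:
send_rows(
  series=[-0.1,-0.1,1,0,0,0,0.1,-0.1,-0.1,2,0,0,0,0.1,-0.1,-0.1,2.8,0,0,0,0.1,-0.1,-0.1,3.4,0,0,0,0.1,-0.1,-0.1,4,0,0,0,0.1,-0.1,-0.1,4.5,0,0,0,0.1,-0.1,-0.1,4.5,0,0,0,0.1,-0.1,-0.1,4.5,0,0,0,0.1],
)

```text
clock: 11.63
tcp_pos: [0.5984, 0.1585, 0.1522]
orientation: [-0.0, 0.237, 0.972, -0.0]
wrist_force: [0.1, 1.1, -2.9]
finger_gap: 0.0292
```

Run:
```python
from h import *
show()
```

```text
t 11.63 tcp [0.5984 0.1585 0.1522] psi 1.0926 tilt [-0.0005  0.    ] F [ 0.1  1.1 -2.9] T [ 0.02 -0.01  0.02] gap 0.0292 j [0.13 0.43 0.02 1.16 0.   0.61]
```

Call:
send_rows(
  series=[0,0,0.2,0,0,0,0.1,0,0,0.4,0,0,0,0.1,0,0,0.6,0,0,0,0.1,0,0,0.8,0,0,0,0.1,0,0,0.8,0,0,0,0.1],
)

```text
clock: 12.05
tcp_pos: [0.5984, 0.1586, 0.144]
orientation: [-0.0, 0.237, 0.972, 0.0]
wrist_force: [0.1, 0.1, -2.9]
finger_gap: 0.029
```

Run:
```python
from h import *
show()
```

```text
t 12.05 tcp [0.5984 0.1586 0.144 ] psi 1.0926 tilt [-0.0005  0.0002] F [ 0.1  0.1 -2.9] T [ 0.04 -0.05  0.01] gap 0.029 j [0.13 0.43 0.01 1.14 0.   0.61]
```

Call:
send_rows(
  series=[0,0,0.3,0,0,0,0.1,0,0,0.6,0,0,0,0.1,0,0,0.9,0,0,0,0.1,0,0,1.2,0,0,0,0.1,0,0,1.5,0,0,0,0.1,0,0,1.5,0,0,0,0.1],
  newtons=100,
)

```text
clock: 12.55
tcp_pos: [0.5986, 0.1586, 0.1297]
orientation: [0.0, 0.237, 0.972, 0.0]
wrist_force: [-1.4, -0.4, 4.3]
finger_gap: 0.0289
```

Run:
```python
from h import *
show()
```

```text
t 12.55 tcp [0.5986 0.1586 0.1297] psi 1.0927 tilt [0.0005 0.0002] F [-1.4 -0.4  4.3] T [-0.09  0.53  0.01] gap 0.0289 j [ 0.13  0.44 -0.02  1.11  0.    0.61]
```

The spring is engaged (7 N), so the key has dropped into the keyway. Now pressing on toward the collar.

Call:
send_rows(
  series=[0,0,0.2,0,0,0,0.1,0,0,0.4,0,0,0,0.1,0,0,0.6,0,0,0,0.1,0,0,0.8,0,0,0,0.1,0,0,0.9,0,0,0,0.1,0,0,1.0,0,0,0,0.1,0,0,1.0,0,0,0,0.1],
)

```text
clock: 13.13
tcp_pos: [0.5987, 0.1586, 0.1212]
orientation: [0.001, 0.237, 0.972, 0.0]
wrist_force: [-4.1, -0.5, 9.6]
finger_gap: 0.029
```

Run:
```python
from h import *
show()
```

```text
t 13.13 tcp [0.5987 0.1586 0.1212] psi 1.0927 tilt [0.0015 0.0001] F [-4.1 -0.5  9.6] T [-0.28  1.03 -0.04] gap 0.029 j [ 0.13  0.45 -0.03  1.09 -0.    0.61]
```

Call:
send_rows(
  series=[0,0,0.1,0,0,0,0.1,0,0,0.2,0,0,0,0.1,0,0,0.3,0,0,0,0.1,0,0,0.3,0,0,0,0.1],
  newtons=120,
)

```text
clock: 13.47
tcp_pos: [0.5988, 0.1586, 0.1208]
orientation: [0.002, 0.237, 0.972, 0.0]
wrist_force: [-8.8, -1.5, 22.7]
finger_gap: 0.0289
```

Run:
```python
from h import *
show()
```

```text
t 13.47 tcp [0.5988 0.1586 0.1208] psi 1.0928 tilt [0.0033 0.0001] F [-8.8 -1.5 22.7] T [-0.47  2.06 -0.04] gap 0.0289 j [ 0.13  0.45 -0.03  1.09 -0.    0.61]
```

Call:
send_rows(
  series=[0.05,0,0.05,0,0,0,0.1,0.1,-0.05,0.1,0,0,0,0.1,0.1,-0.05,0.1,0,0,0,0.1,0.1,-0.05,0.1,0,0,0,0.1,0.1,-0.05,0.1,0,0,0,0.1,0.1,-0.05,0.1,0,0,0,0.1],
)

```text
clock: 13.97
tcp_pos: [0.5988, 0.1586, 0.1208]
orientation: [0.003, 0.237, 0.972, 0.001]
wrist_force: [-7.1, -1.1, 26.1]
finger_gap: 0.0288
```

Run:
```python
from h import *
s=show(); c="side"; im=read_camera(c); cv2.imwrite("pics/side4.png",im)
q=proj(c,[.598,.158,.12])[0].astype(int)-[30,28]; k=10
cr=cv2.resize(im[q[1]:q[1]+56,q[0]:q[0]+60],None,fx=k,fy=k,interpolation=cv2.INTER_CUBIC)
for P in ARB[:2]:
    w=((proj(c,pose(.598,.158,-.48,P,.06))-q+.5)*k).astype(np.int32); cv2.polylines(cr,[cv2.convexHull(w)],1,(0,0,255),1)
cv2.imwrite("pics/home.png",cr)
```

```text
t 13.97 tcp [0.5988 0.1586 0.1208] psi 1.0926 tilt [0.006  0.0001] F [-7.1 -1.1 26.1] T [-0.59  2.06 -0.  ] gap 0.0288 j [ 0.13  0.44 -0.04  1.08 -0.    0.61]
```

View pics/home.png

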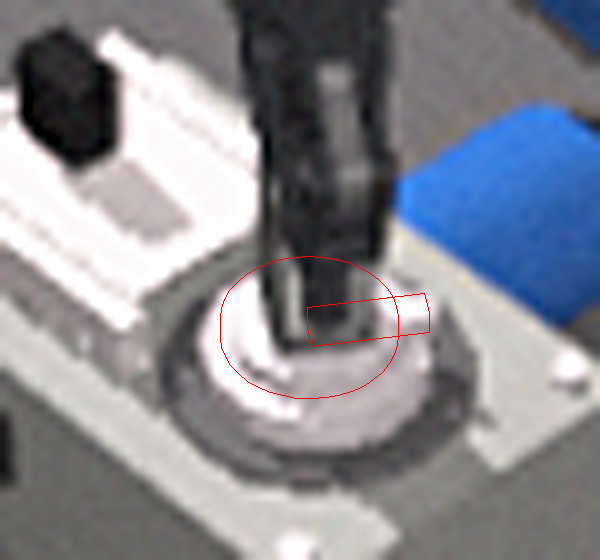

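The collar sits on the hub with its lug over the keyway, where the home model puts it. Last check is the guard's final position.

Run:
```python
from h import *
c="side"; im=cv2.imread("pics/side4.png"); q=proj(c,[.598,.158,.12])[0].astype(int)-[30,28]
for d in(.110,.104,.098):
    w=(proj(c,pose(.598,.158,.1024,GRIP[0]+[0,d,0],.14))-q+.5)*10; print(d,w.min(0).round(),w.max(0).round())
```

```text
0.11 [-2. 16.] [119. 180.]
0.104 [11. 26.] [132. 190.]
0.098 [24. 35.] [145. 199.]
```

Run:
```python
from h import *
def blob(f,c,g):
    im=cv2.imread(f); q=proj(c,g)[0].astype(int); sl=np.s_[q[1]-14:q[1]+15,q[0]-14:q[0]+15]
    n,l,st,ce=cv2.connectedComponentsWithStats((im[sl].max(2)<75).astype(np.uint8)); k=1+np.argmax(st[1:,4]); return ce[k]+q-14,st[k,4]
u=np.array([-.1022,.9948])
for c in CI:
  a=b=None
  for f,y in((0,(.5937,.1992)),(1,(.5867,.2675))):
    p,n=blob(f"pics/{c}{f}.png",c,[*y,.123]); w=ray(c,p,.123); print(c,f,n,p.round(1),w.round(4),"along y from hub",((w[:2]-[.598,.158])@u).round(4))
p,n=blob("pics/side4.png","side",[.5867,.2675,.123]);print("now",p,n)
```

```text
side 0 110 [296.5 151.6] [0.595  0.1973 0.123 ] along y from hub 0.0394
side 1 108 [281.2 140.3] [0.5887 0.2661 0.123 ] along y from hub 0.1085
top 0 68 [246.4 173.6] [0.5932 0.1999 0.123 ] along y from hub 0.0422
top 1 89 [220.4 175.5] [0.5872 0.2701 0.123 ] along y from hub 0.1126
now [281.18867925 140.17924528] 106
```

Run:
```python
from h import *
show(); print(hand_in())
```

```text
t 14.02 tcp [0.5988 0.1586 0.1208] psi 1.0927 tilt [0.006  0.0001] F [-7.1 -2.1 25. ] T [-0.61  2.08 -0.04] gap 0.0288 j [ 0.13  0.44 -0.04  1.08 -0.    0.61]
the job is handed in; nothing more can be done
None
```

The job is done and handed in at 14.0 s. The guard plate is at its end stop, and the square-tube arbor is fully home in the hub, still gripped and pressed down.

- **Guard:** It hit a hard stop, with a brief 43 N reaction at the fingers. The two cameras put its grip 108.5 mm and 112.6 mm from the hub axis, against 110 mm expected when open. It started about 10 mm open, so it travelled about 68 mm rather than 80 mm.
- **Arbor:** I turned it to the measured keyway direction before lowering it, and the key went straight in with no force at the hub face. It then met the spring and stopped firmly with the gripper at 120.8 mm, where 120.7 mm means fully home. The vertical push at hand-in was about 28 N, above the spring's 13 N.
- **Checks that were less clean:**
  - A side force of about 7 N and a tilt of 0.006 rad remain in the grip.
  - The red outline in the last side picture sat about a pixel off the real collar, so I judged "fully home" mainly by height and force.
- **Everything else:** The round arbor was still in the rack when I last looked, just after lifting. Nothing else was touched that I could see, but I took no picture of the whole table at the end.

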